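# Release the bronze bushings from the gravity chute

## Task

Let the three bronze bushings out of their gravity chute: with closed fingertips, press down the red pad of the rocker lever on the bronze chute until its gate is up, keep it down until all three bushings have rolled into the pick tray below the gate, then let the lever come back up so that the gate is shut behind them. Press only that pad; do not touch, lift or carry any bushing. Leave the steel chute shut and the bolts, nut, wrench, oil can and mug where they are.

Things in the scene. Friction and masses are not known exactly. Their poses are not given: they have to be found in the camera images.
- bronze_chute: fixed green bench chute holding the three yellow bronze bushings, base 345 x 86 mm. Origin on the bench under its middle, z up, x along the chute uphill: bushings roll to -x. Gate at x = -30 mm (floor 50 mm high); sloping magazine above it, to x = 140 mm; pick tray below it, x = -174 to -30 mm, walls 10 mm. Lever pivot at x = 50 mm, 130 mm high, between cheeks with tops at 144 mm
- bronze_lever (a joint): rocker lever above that chute, rad: 0 = gate shut, 0.42 = pad down on its hard stop, gate fully up. The gate, a yellow plate on the lever's downhill end, lets a bushing through from about 0.36 upwards. A spring returns it to 0 when let go: about 2 to 3 N on the pad start it moving, about 9 N hold it at the stop
- bronze_pad (a point): middle of the top face of the red pad on the uphill end of that lever, where to press; 48 mm along the chute, 42 mm across. At rest 160 mm above the bench and 143 mm uphill of the chute's origin, its face leaning 0.2 rad towards the pivot; fully pressed it is 41 mm lower and 4 mm farther uphill, leaning 0.22 rad the other way
- bronze_tray (a point): point on the floor of that chute's pick tray, on its centre line, 115 mm downhill of the chute's origin
- steel_chute: fixed green bench chute holding the three grey steel bushings, base 345 x 86 mm. Origin on the bench under its middle, z up, x along the chute uphill: bushings roll to -x. Gate at x = -30 mm (floor 50 mm high); sloping magazine above it, to x = 140 mm; pick tray below it, x = -174 to -30 mm, walls 10 mm. Lever pivot at x = 50 mm, 130 mm high, between cheeks with tops at 144 mm
- steel_lever (a joint): rocker lever above that chute, rad: 0 = gate shut, 0.42 = pad down on its hard stop, gate fully up. The gate, a yellow plate on the lever's downhill end, lets a bushing through from about 0.36 upwards. A spring returns it to 0 when let go: about 2 to 3 N on the pad start it moving, about 9 N hold it at the stop
- steel_pad (a point): middle of the top face of the red pad on the uphill end of that lever, where to press; 48 mm along the chute, 42 mm across. At rest 160 mm above the bench and 143 mm uphill of the chute's origin, its face leaning 0.2 rad towards the pivot; fully pressed it is 41 mm lower and 4 mm farther uphill, leaning 0.22 rad the other way
- steel_tray (a point): point on the floor of that chute's pick tray, on its centre line, 115 mm downhill of the chute's origin
- bronze_bushing1: loose bronze bushing, 36 mm diameter, 46 mm long, about 0.24 kg, number 1 from the gate, lying across its chute; origin at its centre, y along its axis. In the tray its centre lies 65 to 160 mm downhill of the chute's origin
- bronze_bushing2: loose bronze bushing, 36 mm diameter, 46 mm long, about 0.24 kg, number 2 from the gate, lying across its chute; origin at its centre, y along its axis. In the tray its centre lies 65 to 160 mm downhill of the chute's origin
- bronze_bushing3: loose bronze bushing, 36 mm diameter, 46 mm long, about 0.24 kg, number 3 from the gate, lying across its chute; origin at its centre, y along its axis. In the tray its centre lies 65 to 160 mm downhill of the chute's origin
- steel_bushing1: loose steel bushing of the same size, number 1 from the gate in the steel chute; origin at its centre, y along its axis
- steel_bushing2: loose steel bushing of the same size, number 2 from the gate in the steel chute; origin at its centre, y along its axis
- steel_bushing3: loose steel bushing of the same size, number 3 from the gate in the steel chute; origin at its centre, y along its axis
- bolt_a: loose hexagon-head bolt standing on its head beside the bronze chute: head 36 mm wide, 90 mm high overall; origin under the head
- bolt_b: loose hexagon-head bolt standing on its head beside the steel chute: head 36 mm wide, 105 mm high overall; origin under the head
- nut: loose steel hexagon nut lying flat beside the bronze chute, 46 mm wide, 24 mm high; origin under it
- wrench: loose open-end wrench lying on the bench, 200 mm long
- oil_can: loose red oil can, 72 mm across, 160 mm high to the tip of its brass spout; origin under it
- mug: loose blue mug, 82 mm across, 92 mm high; origin under it

How it is judged:
On the way:
1. with the bronze chute's lever held down, all three bronze bushings have rolled past the gate into the pick tray (value of joint bronze_lever above 0.3 rad and x of each of bronze_bushing1, bronze_bushing2, bronze_bushing3 in the frame of bronze_chute below -0.06 m), for 0.1 s.
At the end, for the whole second after the job is handed in: The three bronze bushings rest in their pick tray (centres 60 to 165 mm downhill of the chute's origin, within 10 mm of its centre line), both levers are up (under 0.05 rad), the steel bushings within 12 mm and all other loose things within 20 mm of their starts (value of joint each of bronze_lever, steel_lever below 0.05 rad and x of bronze_bushing1 in the frame of bronze_chute between -0.165 and -0.06 m and y of bronze_bushing1 in the frame of bronze_chute between -0.01 and 0.01 m and z of bronze_bushing1 in the frame of bronze_chute between 0.045 and 0.08 m and linear speed of each of bronze_bushing1, bronze_bushing2, bronze_bushing3 below 0.03 m/s and x of bronze_bushing2 in the frame of bronze_chute between -0.165 and -0.06 m and y of bronze_bushing2 in the frame of bronze_chute between -0.01 and 0.01 m and z of bronze_bushing2 in the frame of bronze_chute between 0.045 and 0.08 m and x of bronze_bushing3 in the frame of bronze_chute between -0.165 and -0.06 m and y of bronze_bushing3 in the frame of bronze_chute between -0.01 and 0.01 m and z of bronze_bushing3 in the frame of bronze_chute between 0.045 and 0.08 m and distance of each of steel_bushing1, steel_bushing2, steel_bushing3 from where it was at the start of the episode below 0.012 m and distance of each of bolt_a, bolt_b, nut, wrench, oil_can, mug from where it was at the start of the episode below 0.02 m); the robot touches nothing.
It fails at once if the robot's fingers or arm touch a bushing (contact force between any of the fingers, the arm and bronze_bushing1 above 0.5 N or contact force between any of the fingers, the arm and bronze_bushing2 above 0.5 N or contact force between any of the fingers, the arm and bronze_bushing3 above 0.5 N or contact force between any of the fingers, the arm and steel_bushing1 above 0.5 N or contact force between any of the fingers, the arm and steel_bushing2 above 0.5 N or contact force between any of the fingers, the arm and steel_bushing3 above 0.5 N).
It fails at once if a bushing is lifted out of its chute (z of any of bronze_bushing1, bronze_bushing2, bronze_bushing3 in the frame of bronze_chute above 0.115 m or z of any of steel_bushing1, steel_bushing2, steel_bushing3 in the frame of steel_chute above 0.115 m).
It fails at once if the bronze lever is worked elsewhere than at its pad (grasp point of the fingers over 90 mm from it) (value of joint bronze_lever above 0.2 rad and distance between the grasp point and bronze_pad above 0.09 m).
It fails at once if the steel chute's lever is pressed (value of joint steel_lever above 0.1 rad).
It fails at once if a steel bushing, bolt, nut, wrench, oil can or mug is moved or knocked over (distance of any of steel_bushing1, steel_bushing2, steel_bushing3 from where it was at the start of the episode above 0.012 m or distance of any of bolt_a, bolt_b, nut, wrench, oil_can, mug from where it was at the start of the episode above 0.02 m or angle between any of bolt_a, bolt_b, oil_can, mug's own z axis and vertical above 0.5 rad).
It also fails if it takes over 32 s, if anything falls off the work surface, if the arm or the gripper's body presses on something with over 40 N, if the wrist force passes 120 N, or if a joint passes its speed limit or range.

## Robot

A 7-joint arm with a two-finger parallel gripper is mounted at the origin on the work surface. World frame = base frame: x ahead of the robot, y to its left, z up, the work surface at z = 0. Lengths are in m, angles in rad, forces in N, time in s.
With the tool pointing down it reaches from about 0.4 to 0.875 m from the base axis. Payload 4.4 kg.
Tool frame: the origin (TCP) lies where the fingers leave the gripper's body, on its centre line; the fingertips stand 73 mm ahead of it and the grasp point (between the pads) lies 54 mm ahead of it (r.hold_point_z is the distance from the TCP to the grasp point, in m); z points along the fingers, x is the direction in which the jaws open and shut, and the axes are right-handed (so a half turn about z gives the same grasp; the last joint's range is limited). The gripper opens to 85 mm and grips with 20 to 120 N. Pads are 22 mm wide; open, the fingers measure 114 mm over their backs; the gripper's body (76 mm by 85 mm) begins 54 mm behind the grasp point. The pads swing forward as they close: fully open they stand 13 mm farther back than shut.
Start: joints at [-1.35, 0.628, 0.038, 1.517, -0.027, 0.996, -0.02], TCP at [0.184, 0.623, 0.304] pointing down, gripper open.
Joint ranges: [-3.06, 3.06], [-0.37, 2.12], [-1.25, 1.32], [0.18, 2.47], [-1.1, 4.24], [0.23, 1.98], [-2.94, 2.94]. Speed limits (rad/s): [2.57, 2.57, 3.14, 3.14, 3.14, 3.14, 3.14].

## Interface

Orientations are given as a unit quaternion [w, x, y, z].
In Python, from cell import r gives the robot as it stands.
- The arm moves only by the shell command python3 -m crank 'ROWS' [FORCE]. ROWS is text: rows parted by semicolons, each of 5 numbers parted by spaces: the shift along the world's x, y, z in m, then the turn about the world's z in rad, then the finger opening in m, from 0 to 0.0854. A call has 1 to 12 rows; each row shifts and turns the commanded pose from where the row before left it; what a row does not reach is not made up. A row lasts 1/12 s, in which the tool goes at most 41.7 mm and 7.16 degrees, less where a joint would pass 70% of its speed; a pose out of reach is approached as far as the arm can. A call with a gripper value outside its range is refused whole. The fingers move at their own pace and stop on an object; FORCE is the grip in N (left out, the last holds). Time passes only in rows, so rows that do not move let the fingers close. It gives the time, the measured TCP pose, the force and the opening at its end, in the units of the state.
- r.observe(): the state, without advancing time (a new reading comes with each control period).
- r.camera(name): name is "side" or "top"; returns a dict with "image" (420x560x3 uint8, red, green, blue), "intrinsics" (3x3 intrinsics, pixels), "dist_coeffs" ([k1, k2, p1, p2, k3] as OpenCV has them; the pictures are not rectified), "world_to_cam" (4x4, takes a point from world to camera coordinates). Camera axes: x right, y up, looking along -z (the intrinsics and any distortion apply to the point x, -y, -z); pixel columns grow to the right and rows downward; lengths in m; the calibration is good to about 2 mm. A picture is of the moment at which its call begins. There is no depth.
- r.job_done(): hands the job in, once; it reports no verdict.
The state is a dict: "time": time; "joint_pos": joint angles; "dq": joint speeds; "effort": joint torques, N m; "tool_pos": TCP position; "tcp_rot": TCP orientation; "ft_force": force on the tool from outside, world axes, zero at the start; "torque": the same for the moment, N m; "opening": opening from 0.0 (shut) to 1.0 (fully open).
Only numpy, scipy, OpenCV 4.12 (cv2) and the standard library are available. Lean on these libraries where they do the work, as an engineer would, in place of code of your own. Each camera call takes 0.05 s, during which the arm holds its last target. There are 200 camera calls.

## Working session

There is one attempt and no reset: what is moved stays moved. The work goes in short steps, Python scripts to look and compute and a shell command to move; the robot and the scene stay as the last step left them, time stands still between calls to the robot, and variables do not carry over. Pictures are saved under pics/ and viewed, about 8 in all and at most 12, crops included, and the job is handed in when it is done.

```bash
mkdir -p pics; python3 - <<'E'
from cell import r
import cv2
for n in("top","side"):
    c=r.camera(n); cv2.imwrite(f"pics/{n}0.png",c["image"][:,:,::-1]); print(c["intrinsics"],c["dist_coeffs"],c["world_to_cam"])
print(r.observe())
E
```

```text
[[415.6367818    0.         270.98449706]
 [  0.         415.6367818  206.09617861]
 [  0.           0.           1.        ]] [0.02065288 0.         0.         0.         0.        ] [[-0.02405046 -0.99968364 -0.00736222  0.06704944]
 [ 0.98671033 -0.02492085  0.16056676 -0.58698493]
 [-0.16069943 -0.00340267  0.98699752 -1.07791629]
 [ 0.          0.          0.          1.        ]]
[[415.91474526   0.         279.23328335]
 [  0.         415.91474526 213.47922742]
 [  0.           0.           1.        ]] [0.04210978 0.         0.         0.         0.        ] [[-0.88889606 -0.45762377  0.02107803  0.54408902]
 [ 0.2748139  -0.49586039  0.82377169 -0.22715205]
 [-0.36652575  0.73803994  0.56652972 -0.98761675]
 [ 0.          0.          0.          1.        ]]
{'time': 0.1, 'joint_pos': array([-1.34980467,  0.62920866,  0.03846174,  1.51825827, -0.02698873,
        0.99635252, -0.01999042]), 'dq': array([-5.32306162e-04, -1.34273431e-03,  1.01032879e-03, -2.27447094e-03,
       -2.47290674e-05,  1.13933677e-03, -5.84521056e-05]), 'effort': array([ 2.90041462e-03, -5.64521527e+01,  1.23059817e+00, -1.93970776e+01,
        1.13442406e-02,  5.47551666e-03, -1.95518055e-05]), 'tool_pos': array([0.18372478, 0.62303113, 0.30311354]), 'tcp_rot': array([ 5.25179802e-04,  8.00897415e-01,  5.98800970e-01, -6.73675246e-04]), 'ft_force': array([-0.06968795,  0.00396634, -0.20232348]), 'torque': array([-0.00155918,  0.03663116, -0.01232469]), 'opening': 1.0052822936344286}
```

View pics/top0.png

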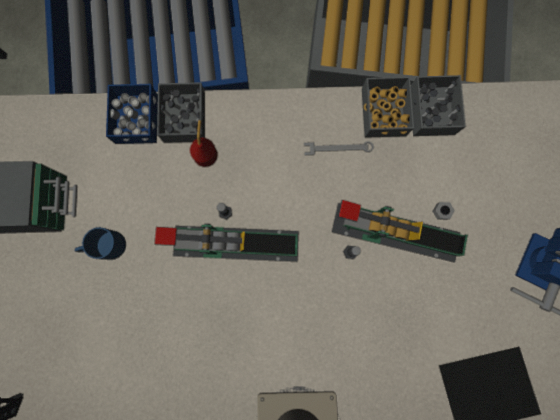

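View pics/side0.png

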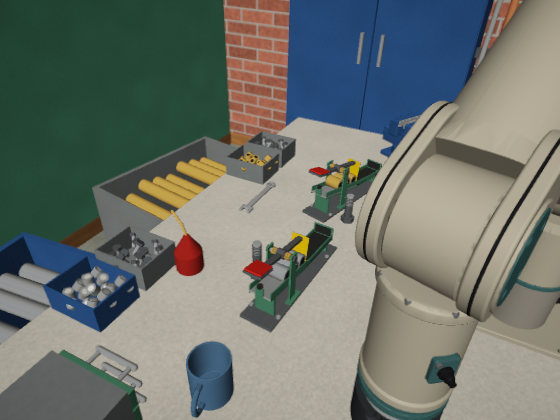

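The top view shows the bronze chute at about (400,230), with its red pad at (349,210) and its tray on the right at about (440,240). The steel chute is at (235,243) with its pad at (165,236), and bolt_a is at (351,252). In the side view the bronze pad is at (320,171). Next I'll triangulate the pad and get the chute's heading.

```bash
cat > h.py <<'E'
import numpy as np, cv2
def ray(c,uv):
    p=cv2.undistortPoints(np.float64([[uv]]),c["intrinsics"],np.float64(c["dist_coeffs"]))[0,0]
    M=c["world_to_cam"];R=M[:3,:3]
    return -R.T@M[:3,3], R.T@np.array([p[0],-p[1],-1])
def onz(c,uv,z):
    o,d=ray(c,uv); return o+d*(z-o[2])/d[2]
def tri(c1,u1,c2,u2):
    o1,d1=ray(c1,u1);o2,d2=ray(c2,u2)
    s=np.linalg.lstsq(np.c_[d1,-d2],o2-o1,rcond=None)[0]
    a,b=o1+s[0]*d1,o2+s[1]*d2
    return (a+b)/2,np.linalg.norm(a-b)
def proj(c,p):
    q=(c["world_to_cam"]@np.r_[p,1])[:3]
    return cv2.projectPoints(np.float64([[q[0],-q[1],-q[2]]]),np.zeros(3),np.zeros(3),c["intrinsics"],np.float64(c["dist_coeffs"]))[0].ravel()
def blobs(img,lo,hi,box,amin=20):
    h=cv2.cvtColor(img,cv2.COLOR_RGB2HSV); m=cv2.inRange(h,lo,hi)
    k=np.zeros_like(m);x0,y0,x1,y1=box;k[y0:y1,x0:x1]=m[y0:y1,x0:x1]
    return sorted([c for c in cv2.findContours(k,0,2)[0] if cv2.contourArea(c)>amin],key=cv2.contourArea)[::-1]
def cen(c):
    m=cv2.moments(c);return np.array([m["m10"],m["m01"]])/m["m00"]
E
python3 - <<'E'
from cell import r
from h import *
T=r.camera("top");S=r.camera("side")
red=((0,150,70),(8,255,255))
a=blobs(T["image"],*red,(325,190,375,230));b=blobs(S["image"],*red,(300,155,345,182))
print([(cen(x),cv2.contourArea(x)) for x in a],[(cen(x),cv2.contourArea(x)) for x in b])
print("pad tri",tri(T,cen(a[0]),S,cen(b[0])),"onz",onz(T,cen(a[0]),.16))
print("pad rect",cv2.boxPoints(cv2.minAreaRect(a[0])))
# base+chute: everything not bench-coloured
g=cv2.cvtColor(T["image"],cv2.COLOR_RGB2HSV)
print("bench",g[280,400],"base",g[225,338],g[253,440],"tray",g[240,440])
bs=blobs(T["image"],(0,0,0),(180,255,95),(325,195,475,270))
print([(cen(x),cv2.contourArea(x),cv2.minAreaRect(x)) for x in bs])
for n,c,box in(("t",T,(320,180,480,275)),("s",S,(290,130,400,235))):
    x0,y0,x1,y1=box;cv2.imwrite(f"pics/crop{n}.png",cv2.resize(c["image"][y0:y1,x0:x1,::-1],None,fx=5,fy=5,interpolation=2))
E
python3 -c "
import cv2,numpy as np
a=cv2.imread('pics/cropt.png');print(a.shape)"
```

```text
[(array([349.3936624 , 210.23887873]), 273.5)] [(array([319.26107226, 170.51981352]), 71.5)]
pad tri (array([ 0.55602101, -0.13791311,  0.15793102]), np.float64(0.0010833371630912711)) onz [ 0.55519451 -0.13768332  0.16      ]
pad rect [[337.88678 215.39622]
 [342.3396  199.81133]
 [360.83014 205.09435]
 [356.37732 220.67924]]
bench [ 18  35 144] base [150   4  57] [60  9 54] tray [75 18 28]
[(array([401.31171588, 233.90894615]), 3454.0, ((400.4706115722656, 229.11767578125), (134.8498077392578, 38.80569839477539), 14.03624439239502)), (array([349.02564103, 252.23557692]), 104.0, ((349.5, 252.0), (12.0, 13.0), 90.0)), (array([444.69151139, 209.84057971]), 80.5, ((445.0, 210.0), (10.0, 10.0), 90.0)), (array([437.0456621 , 212.88584475]), 36.5, ((438.7206115722656, 212.86764526367188), (18.00735092163086, 8.917926788330078), 59.036251068115234))]
(475, 800, 3)
```

View pics/cropt.png

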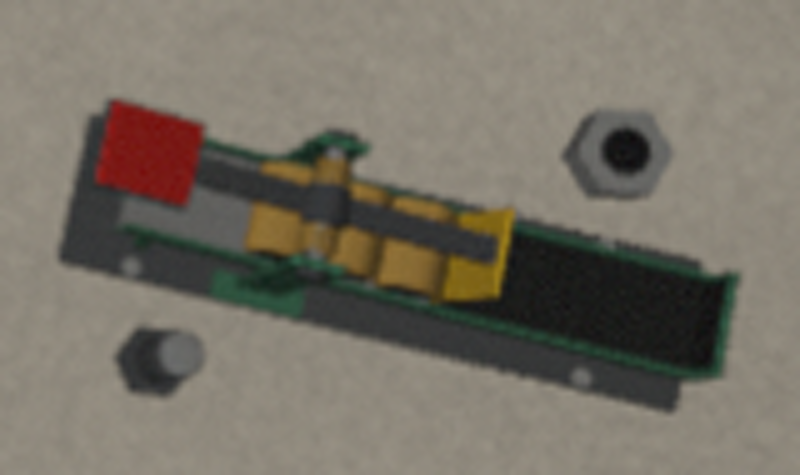

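```bash
python3 - <<'E'
from cell import r
from h import *
T=r.camera("top")
for z in (0,.006):
    A=onz(T,(332.2,232.3),z);B=onz(T,(455,262),z);C=onz(T,(338.5,203.5),z)
    u=(A-B)[:2];print(np.linalg.norm(u),u/np.linalg.norm(u),"w",np.linalg.norm(A-C))
    u/=np.linalg.norm(u);n=np.array([-u[1],u[0]]) # left of uphill
    o=(A+B)[:2]/2; 
    for s in(1,-1): print("origin",o+s*.043*n,"pad",o+s*.043*n+.143*u)
E
python3 -m crank '0.012 -0.025 0 0 0;0.012 -0.025 0 0 0;0.012 -0.025 0 0 0;0.012 -0.025 0 0 0;0.012 -0.025 0 0 0;0.012 -0.025 0 0 0;0.012 -0.025 0 0 0;0.012 -0.025 0 0 0;0.012 -0.025 0 0 0;0.012 -0.025 0 0 0;0.012 -0.025 0 0 0;0.012 -0.025 0 0 0' 20
```

```text
0.3437882115018462 [0.26086157 0.96537622] w 0.08384442706688908
origin [ 0.4314767  -0.27103086] pad [ 0.4687799  -0.13298206]
origin [ 0.51449906 -0.29346496] pad [ 0.55180226 -0.15541616]
0.34200791645257766 [0.26086157 0.96537622] w 0.08341024167768138
origin [ 0.43113797 -0.26931689] pad [ 0.46844117 -0.13126809]
origin [ 0.51416032 -0.29175099] pad [ 0.55146353 -0.15370219]
time: 1.25
tool_pos: [0.3283, 0.3222, 0.304]
tcp_rot: [-0.0, 0.801, 0.599, 0.0]
ft_force: [-0.3, -1.1, -0.5]
opening: -0.003
```

Triangulation and the base outline agree sideways. They differ by 17 mm along the chute, but the tray-end parallax shows the base plate is not centred on the origin, so I trust the triangulated pad. I'm moving to above it at about (0.556, -0.136).

```bash
python3 -m crank '0.0127 -0.0255 0 0 0;0.0127 -0.0255 0 0 0;0.0127 -0.0255 0 0 0;0.0127 -0.0255 0 0 0;0.0127 -0.0255 0 0 0;0.0127 -0.0255 0 0 0;0.0127 -0.0255 0 0 0;0.0127 -0.0255 0 0 0;0.0127 -0.0255 0 0 0;0.0127 -0.0255 0 0 0;0.0127 -0.0255 0 0 0;0.0127 -0.0255 0 0 0'
python3 -m crank '0.0126 -0.0255 0 0 0;0.0126 -0.0255 0 0 0;0.0126 -0.0255 0 0 0;0.0126 -0.0255 0 0 0;0.0126 -0.0255 0 0 0;0.0126 -0.0255 0 0 0;0 0 -0.02 0 0;0 0 -0.02 0 0;0 0 0 0 0;0 0 0 0 0'
python3 - <<'E'
from cell import r
from h import *
for n,x0,y0,x1,y1 in(("top",300,150,480,285),("side",270,80,430,235)):
    c=r.camera(n);cv2.imwrite(f"pics/{n}1.png",cv2.resize(c["image"][y0:y1,x0:x1,::-1],None,fx=3,fy=3))
E
python3 -c "
import cv2,numpy as np
a=cv2.imread('pics/top1.png');b=cv2.imread('pics/side1.png');h=max(a.shape[0],b.shape[0])
f=lambda i:cv2.copyMakeBorder(i,0,h-i.shape[0],0,0,0)
c=np.hstack([f(a),f(b)]);cv2.imwrite('pics/both1.png',cv2.resize(c,(780,int(h*780/c.shape[1]))))"
```

```text
time: 2.25
tool_pos: [0.4807, 0.0161, 0.304]
tcp_rot: [-0.0, 0.801, 0.599, 0.0]
ft_force: [1.1, 0.6, 0.6]
opening: 0.0
time: 3.08
tool_pos: [0.5553, -0.1353, 0.2632]
tcp_rot: [-0.001, 0.801, 0.599, -0.001]
ft_force: [-0.7, 0.4, 0.0]
opening: -0.002
```

View pics/both1.png

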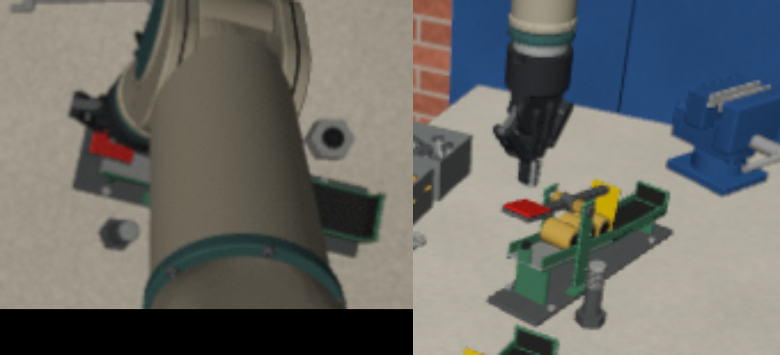

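The side view shows the closed tips right over the red pad. The top view is mostly hidden by the forearm. Pressing down in steps now.

```bash
python3 -m crank '0 0 -0.01 0 0;0 0 -0.01 0 0;0 0 -0.008 0 0;0 0 -0.006 0 0;0 0 -0.006 0 0;0 0 -0.006 0 0;0 0.002 -0.006 0 0;0 0.002 -0.006 0 0;0 0 0 0 0'
python3 -m crank '0 0 -0.003 0 0;0 0 -0.003 0 0;0 0 0 0 0;0 0 0 0 0'
```

```text
time: 3.93
tool_pos: [0.556, -0.1324, 0.2052]
tcp_rot: [0.001, 0.801, 0.599, -0.0]
ft_force: [0.5, -0.1, -0.0]
opening: -0.0
time: 4.27
tool_pos: [0.556, -0.1324, 0.2005]
tcp_rot: [0.001, 0.801, 0.599, 0.0]
ft_force: [-1.0, -1.0, 7.9]
opening: -0.002
```

```bash
python3 -m crank '0 0 -0.002 0 0;0 0 -0.002 0 0;0 0 0 0 0'
python3 -m crank '0 0 -0.002 0 0;0 0 0 0 0'
python3 - <<'E'
from cell import r
from h import *
print(r.observe()["tool_pos"],r.observe()["ft_force"])
c=r.camera("side");cv2.imwrite("pics/side2.png",cv2.resize(c["image"][120:230,290:420,::-1],None,fx=5,fy=5))
E
```

```text
time: 4.52
tool_pos: [0.556, -0.1325, 0.1965]
tcp_rot: [0.001, 0.801, 0.599, -0.0]
ft_force: [-0.4, -1.0, 7.8]
opening: 0.001
time: 4.68
tool_pos: [0.556, -0.1326, 0.1945]
tcp_rot: [0.001, 0.801, 0.599, -0.0]
ft_force: [-1.5, -1.1, 8.6]
opening: 0.001
[ 0.55595048 -0.13255427  0.19453705] [-1.48616703 -1.06120352  8.56990447]
```

View pics/side2.png

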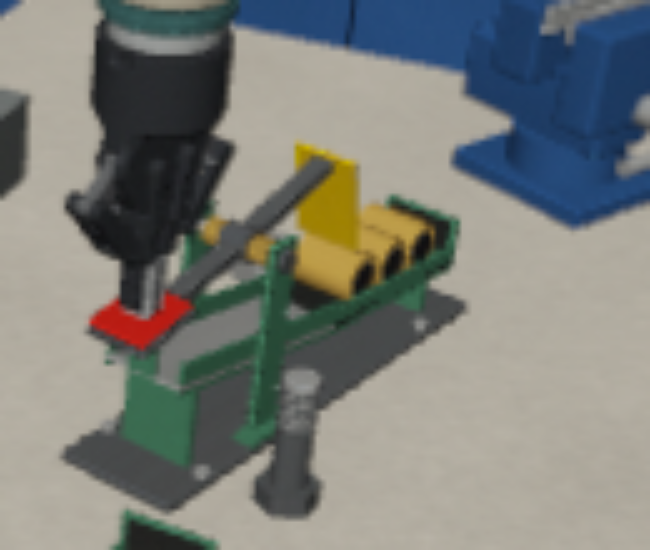

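The gate is up and the bushings are rolling: two are in the tray and the third is at the gate (about (340,265) in the crop). I'll press slightly further and hold.

```bash
python3 -m crank '0 0 -0.001 0 0;0 0 0 0 0;0 0 0 0 0;0 0 0 0 0;0 0 0 0 0;0 0 0 0 0;0 0 0 0 0;0 0 0 0 0;0 0 0 0 0;0 0 0 0 0;0 0 0 0 0;0 0 0 0 0'
python3 -m crank '0 0 0 0 0;0 0 0 0 0;0 0 0 0 0;0 0 0 0 0;0 0 0 0 0;0 0 0 0 0;0 0 0 0 0;0 0 0 0 0;0 0 0 0 0;0 0 0 0 0;0 0 0 0 0;0 0 0 0 0'
python3 - <<'E'
from cell import r
from h import *
c=r.camera("side");a=c["image"][120:230,290:420,::-1]
t=r.camera("top")["image"][185:285,330:480,::-1]
a=cv2.resize(a,(400,338));t=cv2.resize(t,(400,267))
cv2.imwrite("pics/b3.png",np.hstack([a,cv2.copyMakeBorder(t,0,71,0,0,0)]))
E
```

```text
time: 5.73
tool_pos: [0.5559, -0.1326, 0.1938]
tcp_rot: [0.001, 0.801, 0.598, -0.0]
ft_force: [-1.7, -1.5, 7.6]
opening: 0.0
time: 6.73
tool_pos: [0.5559, -0.1326, 0.1938]
tcp_rot: [0.001, 0.801, 0.598, -0.0]
ft_force: [-0.5, -0.9, 8.3]
opening: -0.003
```

View pics/b3.png

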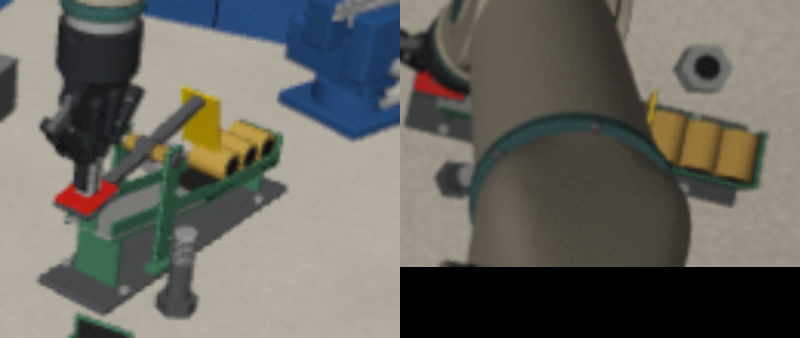

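In the top view all three bushings lie packed against the tray end, at about (667,137), (700,146) and (735,154), downhill of the raised gate. Now releasing and rising.

```bash
python3 -m crank '0 0 0.006 0 0;0 0 0.006 0 0;0 0 0.006 0 0;0 0 0.006 0 0;0 0 0.006 0 0;0 0 0.006 0 0;0 0 0.008 0 0;0 0 0.01 0 0;0 0 0.015 0 0;0 0 0.02 0 0;0 0 0.02 0 0;0 0 0 0 0'
python3 -m crank '-0.0126 0.0255 0 0 0;-0.0126 0.0255 0 0 0;-0.0126 0.0255 0 0 0;-0.0126 0.0255 0 0 0;-0.0126 0.0255 0 0 0;-0.0126 0.0255 0 0 0;-0.0126 0.0255 0 0 0;-0.0126 0.0255 0 0 0;-0.0126 0.0255 0 0 0;-0.0126 0.0255 0 0 0;-0.0126 0.0255 0 0 0;-0.0126 0.0255 0 0 0'
python3 -m crank '-0.0126 0.0255 0 0 0;-0.0126 0.0255 0 0 0;-0.0126 0.0255 0 0 0;-0.0126 0.0255 0 0 0;-0.0126 0.0255 0 0 0;-0.0126 0.0255 0 0 0;0 0 0 0 0;0 0 0 0 0;0 0 0 0 0'
python3 - <<'E'
from cell import r
from h import *
S=r.camera("side");T=r.camera("top")
red=((0,150,70),(8,255,255))
a=blobs(T["image"],*red,(325,190,375,230));b=blobs(S["image"],*red,(300,155,345,182))
if a and b: print("pad tri",tri(T,cen(a[0]),S,cen(b[0])))
u=np.array([.261,.965]);o=np.array([.5555,-.138])-.143*u
for q in blobs(T["image"],(15,100,60),(30,255,255),(325,195,475,270)):
    for p in cv2.boxPoints(cv2.minAreaRect(q)): d=onz(T,p,.07)[:2]-o; print(p,"x",d@u,"y",d@[-u[1],u[0]])
s=cv2.resize(S["image"][120:340,200:420,::-1],(400,400));t=cv2.resize(T["image"][180:280,330:480,::-1],(400,267))
cv2.imwrite("pics/end.png",np.hstack([s,cv2.copyMakeBorder(t,0,133,0,0,0)]))
cv2.imwrite("pics/endtop.png",T["image"][:,:,::-1])
i=cv2.imread("pics/top0.png");dm=cv2.absdiff(i,cv2.imread("pics/endtop.png")).max(2)>40
print("changed",[cv2.boundingRect(c) for c in cv2.findContours(dm.astype(np.uint8),0,2)[0] if cv2.contourArea(c)>8])
E
```

```text
time: 7.83
tool_pos: [0.5576, -0.131, 0.3057]
tcp_rot: [0.002, 0.801, 0.599, 0.002]
ft_force: [0.6, -0.0, 0.0]
opening: 0.001
time: 8.83
tool_pos: [0.4031, 0.1761, 0.3017]
tcp_rot: [-0.0, 0.801, 0.599, -0.0]
ft_force: [-0.4, -0.3, 0.4]
opening: 0.001
time: 9.58
tool_pos: [0.3287, 0.327, 0.3016]
tcp_rot: [0.0, 0.801, 0.599, -0.001]
ft_force: [0.4, -1.0, 0.2]
opening: 0.003
pad tri (array([ 0.55616412, -0.13767542,  0.15802402]), np.float64(0.0013687289350313764))
[404.64178 239.66875] x -0.025191642934003264 y 0.025093163541185258
[409.6839  218.99608] x -0.02780927091018549 y -0.03145486602475554
[465.48627 232.6064 ] x -0.17452998099045786 y -0.030517235350659703
[460.44415 253.27907] x -0.17079729879502498 y 0.0255505710395175
[383. 216.] x 0.0414847626581327 y -0.022719715522802733
[383. 211.] x 0.04409046203488624 y -0.035788732520601274
[389. 211.] x 0.028790988266291846 y -0.03951850469402901
[389. 216.] x 0.026215836783333314 y -0.02644573479160697
[379.61542 228.9231 ] x 0.04337841205794469 y 0.012921130932947588
[380.65387 223.73077] x 0.04343426807383081 y -0.00115754545654379
[387. 225.] x 0.026680570671373527 y -0.0018029795886021702
[385.96155 230.19232] x 0.026658024538397745 y 0.01226605129479905
changed [(0, 393, 24, 27), (18, 341, 18, 51), (23, 332, 12, 47), (52, 293, 114, 127), (421, 226, 43, 27), (388, 226, 22, 14), (370, 221, 10, 11), (390, 216, 20, 7), (373, 212, 10, 4)]
```

View pics/end.png

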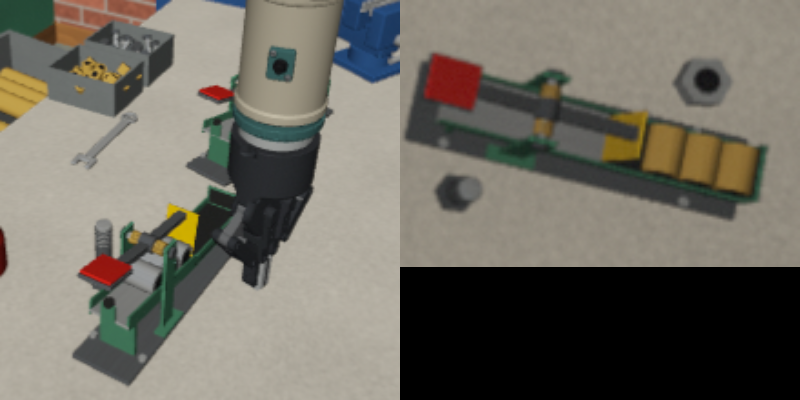

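The magazine is empty, the three bushings lie in the tray and the gate is shut with the pad back at its rest height. The only changes in the top view are the arm and the bronze chute's insides. Handing in.

```bash
python3 -c "
from cell import r
print(r.job_done())"
```

```text
the job is handed in; nothing more can be done
None
```

I pressed the bronze chute's pad with closed fingertips until the gate was up, at about 8 N. I held it for about 2 s, until all three bushings had rolled into the pick tray. Then I let the lever up, moved the arm clear and handed the job in at about 9.7 s of the 32 s allowed. It gave no verdict.

**Last checks:**
- **Lever and gate:** the pad is back at its starting point to within 1 mm, at 158 mm high, and the gate is shut.
- **Bushings:** all three lie packed against the end of the tray, and the magazine is empty. I judged this from the picture and did not measure each bushing's centre.
- **Everything else:** comparing the top view before and after, nothing changed apart from the arm and the insides of the bronze chute. The steel chute looks untouched, and the wrist force reads about zero.

**One disagreement:** the pad position worked out from the base plate's outline was 17 mm off the triangulated one along the chute. I put this down to the plate not being centred on the chute's origin and used the triangulated position, which the press bore out.

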